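Free the jammed sanding board in a violin workshop

ROBOT

A 6-joint arm with a two-finger parallel gripper is mounted at the origin on the work surface. World frame = base frame: x ahead of the robot, y to its left, z up, the work surface at z = 0. Lengths are in mm, angles in rad, forces in N, time in s.
With the tool pointing down it reaches from about 275 to 750 mm from the base axis. Payload 10.2 kg.
Tool frame: the origin (TCP) lies between the finger pads; the fingertips stand 22 mm ahead of it and the grasp point (between the pads) lies 3 mm ahead of it (ctrl.nose_length is the distance from the TCP to the fingertips, in mm); y points along the fingers, z is the direction in which the jaws open and shut, and the axes are right-handed (so a half turn about y gives the same grasp; the last joint's range is limited). The gripper opens to 85 mm and grips with 20 to 120 N. Pads are 22 mm wide; open, the fingers measure 114 mm over their backs; the gripper's body (76 mm by 85 mm) begins 54 mm behind the grasp point. The pads swing forward as they close: fully open they stand 13 mm farther back than shut.
Start: joints at [1.095, 0.313, 1.498, -0, 1.331, -0.223], TCP at [131.324, 508.316, 253.294] pointing down, gripper open.
Joint ranges: [-2.94, 2.94], [-0.97, 2.17], [0.19, 2.56], [-1.23, 4.37], [0.02, 3.11], [-2.88, 2.88]. Speed limits (rad/s): [2.39, 2.39, 3.01, 3.14, 3.14, 3.14].

INTERFACE

Orientations are given as a unit quaternion [w, x, y, z].
In Python, from rig import ctrl, eyes, models gives the robot as it stands.
- The arm moves only by the shell command python3 -m crank 'ROWS' [FORCE]. ROWS is JSON, a list of rows, each an object with "dp": the shift along the tool's x, y, z in mm, a list of three; "roll": the turn about the tool's y in rad; "gripper": the closure in counts, from 0 (fully open) to 255 (shut). A call has 1 to 10 rows; each row is the pose to reach, as a shift and turn from the pose commanded when the call began, along the tool's axes at that moment; what a row does not reach only later rows make up. A row lasts 1/12 s, in which the tool goes at most 41.7 mm and 7.16 degrees, less where a joint would pass 70% of its speed; a pose out of reach is approached as far as the arm can. A call with a gripper value outside its range is refused whole. The fingers move at their own pace and stop on an object; FORCE is the grip in N (left out, the last holds). Time passes only in rows, so rows that repeat a pose let the fingers close. It gives the time, the measured TCP pose, the force and the opening at its end, in the units of the state.
- ctrl.sense(): the state, without advancing time (a new reading comes with each control period).
- eyes.capture(name): name is "scene" or "top" or "wrist"; returns a dict with "color" (384x512x3 uint8, red, green, blue), "fx", "fy", "cx", "cy" (pixels), "distortion" ([k1, k2, p1, p2, k3] as OpenCV has them; the pictures are not rectified), "R" (3x3) and "t" (3): a world point X has camera coordinates R X + t. Camera axes: x right, y down, z forward; pixel columns grow to the right and rows downward; lengths in mm; the calibration is good to about 2 mm. A picture is of the moment at which its call begins. There is no depth.
- ctrl.finish_job(): hands the job in, once; it reports no verdict.
Trained networks look in a picture, given as the dict that the camera call returned (one of the last four; its "shot" number tells which), for a name from the list of things; names that differ only in an ending like _2 or _b are one class to them, and where a whole thing is asked for, a point or a joint stands for the part that bears it (a point fixed in the world has none). Each returns a list of dicts, best first, with "confidence" (0 to 1); they miss things now and then, are a little off and sometimes report something else, mostly with a low value. They report only what shows in the picture. A call takes as long as a camera call. They do not tell look-alikes from the thing itself.
- models.spot_in(picture, label): "extent" ([centre column, centre row, width, height] in pixels, round what is visible of it).
- models.spot_point(picture, label): "centre" ([column, row] in pixels: a listed point, or the origin of a listed thing).
The state is a dict: "time_s": time; "joints": joint angles; "dq": joint speeds; "tau": joint torques, N m; "eef_pos": TCP position; "ee_rot": TCP orientation; "force": force on the tool from outside, world axes, zero at the start; "wrist_torque": the same for the moment, N m; "grip_width": opening from 0.0 (shut) to 1.0 (fully open).
Only numpy, scipy, OpenCV 4.12 (cv2) and the standard library are available. Lean on these libraries where they do the work, as an engineer would, in place of code of your own. Each camera call takes 0.05 s, during which the arm holds its last target. There are 200 camera calls.

TASK

The long sanding board lies skewed in its tray, with two corners caught under the tray's side rails. Turn it square to the tray so that its corners come free, lift it out and set it down gently, paper side down, in the middle of the cork mat; leave the short sanding board where it is.

Things in the scene. Friction and masses are not known exactly. Their poses are not given: they have to be found in the camera images.
- long_board: Long sanding board, pale wood, loose, 0.3 kg: plate 170 x 60 x 12 mm, dark paper underneath; upright fin grip on its middle, 90 long x 24 wide, along the plate, its top 70 mm above the underside. Origin: centre of underside; x along its length, z up. Starts flat on the tray's floor, 30 to 34 degrees off the tray's length.
- tray: Shallow wooden tray fixed to the bench, 230 x 170 x 29 mm high; inside 210 x 150, floor 5 thick. Origin: centre of underside; x along its length, z up. Along both long walls a rail reaches 25 mm inwards, from 23 to 29 mm above the underside, leaving a gap 100 mm wide (y -50 to 50). The long board turns freely under the rails (6 mm play) and lifts through the gap only within 14 degrees of square.
- mat: A flat cork mat stuck to the bench, 240 x 180 x 4 mm thick. Origin: centre of its underside; x along its 240 mm side, z up.
- short_board: Short sanding board, loose on the bench, a bystander: same make, but the plate is only 100 mm long (60 wide, 12 thick) and the grip 60 mm long (24 wide, top 70 mm above the underside). Origin: centre of underside; x along its length.
Mind the look-alikes: they are no part of the job. What is shaped like the long_board but green is not meant.

How it is judged (in metres and radians):
On the way, in this order (a step that is already met when the one before it is completed fails the run):
1. the long board is turned square to the tray (within 14 degrees) while it is still down in the tray, under the rails (angle between the x axis of long_board and the x axis of tray, either way round below 0.25 rad and z of long_board in the frame of tray below 0.02 m and horizontal distance between long_board and tray below 0.05 m), for 0.1 s.
2. the long board is lifted up out of the tray, its underside above the rails, held by the fingers (z of long_board in the frame of tray above 0.035 m and contact force between the fingers and long_board above 0.5 N), for 0.1 s.
At the end, for the whole second after the job is handed in: The long board lies flat (within 6 degrees), paper side down and at rest on the cork mat, its centre within 40 mm of the mat's centre, turned any way; the short board is within 30 mm of where it began (horizontal distance between long_board and mat below 0.04 m and z of long_board in the frame of mat below 0.009 m and angle between long_board's own z axis and vertical below 0.1 rad and linear speed of long_board below 0.02 m/s and distance of short_board from where it was at the start of the episode below 0.03 m); the robot touches nothing.
It fails at once if the long board let go or dropped while its underside is more than 40 mm above the bench (height (world z) of long_board above 0.04 m and contact force between the fingers and long_board below 0.1 N).
It fails at once if the short board moved by more than 30 mm (distance of short_board from where it was at the start of the episode above 0.03 m).
It also fails if it takes over 42 s, if anything falls off the work surface, if the arm or the gripper's body presses on something with over 40 N, if the wrist force passes 120 N, or if a joint passes its speed limit or range.

## Working session

There is one attempt and no reset: what is moved stays moved. The work goes in short steps, Python scripts to look and compute and a shell command to move; the robot and the scene stay as the last step left them, time stands still between calls to the robot, and variables do not carry over. Pictures are saved under pics/ and viewed, about 8 in all and at most 12, crops included, and the job is handed in when it is done.

```bash
mkdir -p pics; ls
cat > h.py <<'E'
import numpy as np,cv2
from rig import ctrl,eyes,models
def cap(n): return eyes.capture(n)
def K(p): return np.array([[p['fx'],0,p['cx']],[0,p['fy'],p['cy']],[0,0,1.]])
def px2w(p,uv,z):
    u=cv2.undistortPoints(np.array(uv,float).reshape(-1,1,2),K(p),np.array(p['distortion'],float)).reshape(-1,2)
    R=np.array(p['R']);t=np.array(p['t']);c=-R.T@t
    d=np.c_[u,np.ones(len(u))]@R
    return c+d*((z-c[2])/d[:,2])[:,None]
def w2px(p,X):
    return cv2.projectPoints(np.array(X,float).reshape(-1,1,3),cv2.Rodrigues(np.array(p['R'],float))[0],np.array(p['t'],float),K(p),np.array(p['distortion'],float))[0].reshape(-1,2)
def save(p,n,box=None,s=1):
    im=p['color'][:,:,::-1]
    if box: im=im[box[1]:box[3],box[0]:box[2]]
    cv2.imwrite('pics/'+n,cv2.resize(im,None,fx=s,fy=s,interpolation=cv2.INTER_CUBIC))
E
python3 - <<'E'
from h import *
s=ctrl.sense();print(s)
for n in ['top','scene']:
    p=cap(n);save(p,n+'0.png',s=1.5)
    for l in ['long_board','tray','mat','short_board']:
        print(n,l,[(np.round(d['centre']),round(d['confidence'],2),px2w(p,d['centre'],5).round()) for d in models.spot_point(p,l)])
        print('   ',[(np.round(d['extent']),round(d['confidence'],2)) for d in models.spot_in(p,l)])
E
```

```text
pics
{'time_s': 0.0, 'joints': array([ 1.09459661e+00,  3.13452284e-01,  1.49841081e+00, -5.81468543e-06,
        1.33102037e+00, -2.23381238e-01]), 'dq': array([-0.00050351,  0.00059361, -0.00103415, -0.00092614, -0.00025806,
        0.00039459]), 'tau': array([-1.41092904e-03, -4.12269080e+01, -2.59735537e+01, -2.82953542e-04,
        4.11071276e-03,  2.54248113e-05]), 'eef_pos': array([131.2182108 , 508.1052683 , 252.74378389]), 'ee_rot': array([-0.70103526,  0.7018941 , -0.08930099,  0.08899194]), 'force': array([-0.28550976, -0.64958371,  0.41347481]), 'wrist_torque': array([-0.03588967, -0.03332271,  0.05634072]), 'grip_width': 0.999569038735035}
top long_board [(array([123., 277.]), 0.84, array([[245., 364.,   5.]])), (array([194., 156.]), 0.66, array([[542., 201.,   5.]]))]
    [(array([122., 276.,  34.,  72.]), 0.94), (array([193., 160.,  48.,  73.]), 0.6)]
top tray [(array([192., 164.]), 0.93, array([[521., 207.,   5.]]))]
    [(array([194., 164.,  79., 102.]), 0.85)]
top mat [(array([363., 182.]), 0.95, array([[ 484., -207.,    5.]]))]
    [(array([362., 181.,  96., 110.]), 0.7)]
top short_board [(array([282., 137.]), 0.91, array([[591., -12.,   5.]]))]
    [(array([284., 138.,  30.,  42.]), 0.71)]
scene long_board [(array([302., 124.]), 0.84, array([[250., 358.,   5.]])), (array([338., 192.]), 0.69, array([[521., 207.,   5.]]))]
    [(array([304., 119.,  54.,  44.]), 0.9), (array([340., 187.,  74.,  43.]), 0.84)]
scene tray [(array([335., 193.]), 0.7, array([[519., 198.,   5.]]))]
    [(array([338., 195., 117.,  88.]), 0.82)]
scene mat [(array([176., 277.]), 0.83, array([[ 494., -216.,    5.]]))]
    [(array([179., 286., 160., 124.]), 0.55)]
scene short_board [(array([292., 261.]), 0.65, array([[601., -19.,   5.]]))]
    [(array([294., 250.,  56.,  55.]), 0.71)]
```

View pics/top0.png

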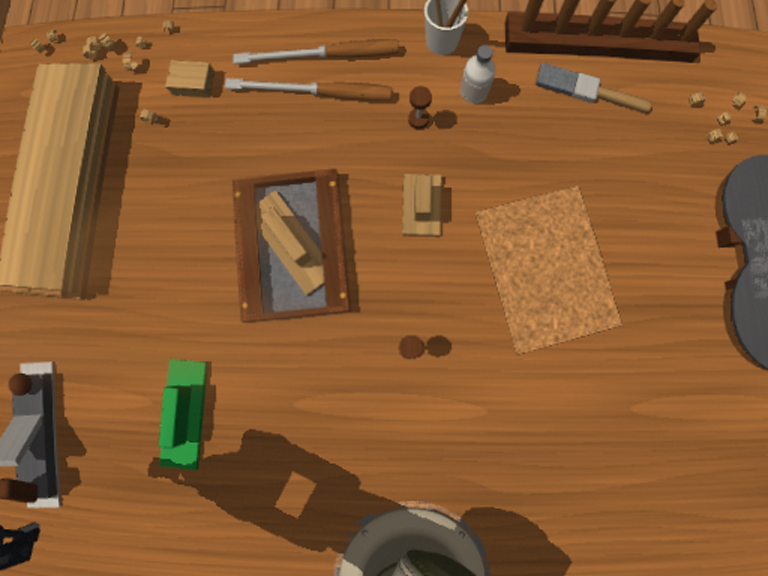

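View pics/scene0.png

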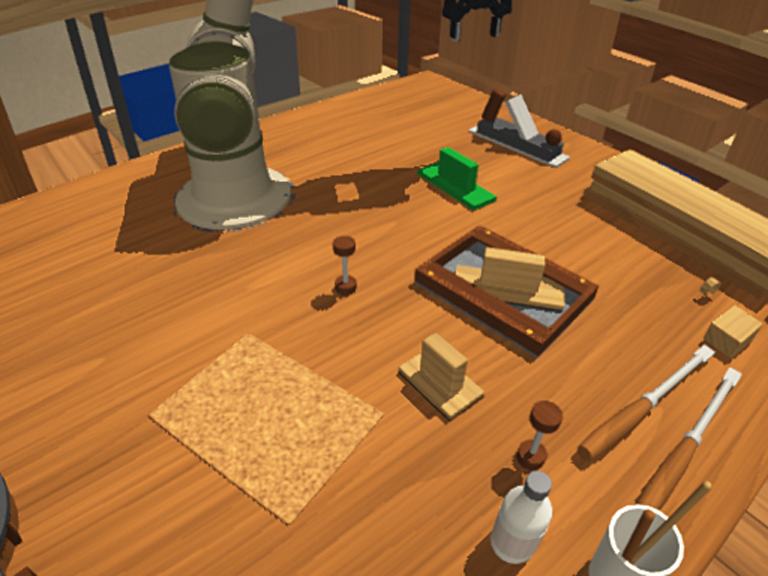

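The top view (pictures at 1.5x) shows these candidates in native pixels:
- Long board in the tray at (194,160): pale wood, skewed.
- Green look-alike at (123,277).
- Short board at (283,137).
- Plank pile at (38,120).

I choose the pale board in the tray and will check it in a close crop.

Run:
```python
from h import *
p=cap('top');save(p,'top_c.png',(150,105,240,220),s=5)
p=cap('scene');save(p,'scene_c.png',(270,145,405,240),s=5)
```

```text
(no output)
```

View pics/top_c.png

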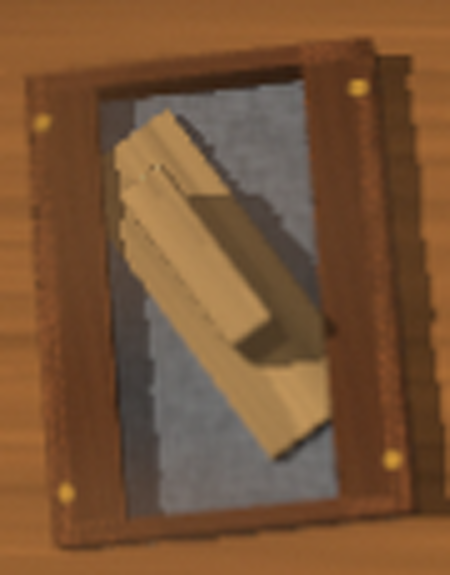

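View pics/scene_c.png

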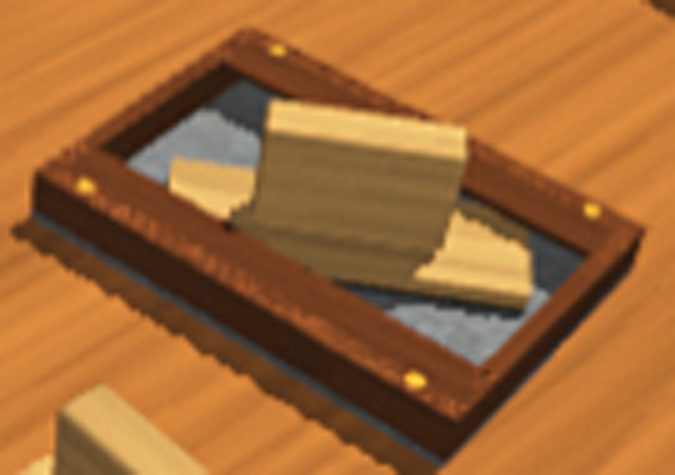

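The crop confirms it: a pale board under the tray's rails, with the fin top in the top crop at about (122,190), (158,165), (272,320) and (235,345). Next I measure positions from both cameras.

Run:
```python
from h import *
T=cap('top');S=cap('scene')
def rep(n,P):
    e=[(P[(i+1)%4]-P[i])[:2] for i in range(4)]
    print(n,'c',P.mean(0).round(1),'len',[round(float(np.hypot(*v))) for v in e],'ang',[round(float(np.degrees(np.arctan2(v[1],v[0])))%180,1) for v in e])
def c(a,o,s): return np.array(a,float)/s+np.array(o)-.5*(1-1/s)
ct=lambda a:c(a,(150,105),5); cs=lambda a:c(a,(270,145),5); f=lambda a:c(a,(0,0),1.5)
rep('tray T',px2w(T,ct([(28,77),(372,38),(410,513),(57,547)]),29))
rep('fin T',px2w(T,ct([(122,190),(158,165),(272,320),(235,345)]),75))
rep('tray S',px2w(S,cs([(247,28),(642,230),(440,450-0),(36,178)]),29))
rep('fin S',px2w(S,cs([(268,100),(467,127),(465,160),(265,130)]),75))
rep('mat T',px2w(T,f([(477,212),(578,186),(621,324),(517,354)]),4))
rep('mat S',px2w(S,f([(250,335),(382,414),(289,524),(149,415)]),4))
print(px2w(T,f([(420,346),(411,346)]),0),px2w(S,f([(344,290),(532,458)]),0).round())
print('base-to-top spindle px', w2px(S,[[*px2w(S,f([(345,287)]),0)[0][:2],z] for z in (0,60,80,100)]).round()*1.5)
s=ctrl.sense()
from scipy.spatial.transform import Rotation as Ro
q=s['ee_rot'];print(Ro.from_quat([q[1],q[2],q[3],q[0]]).as_matrix().round(3))
```

```text
tray T c [520.  200.2  29. ] len [168, 230, 166, 229] ang [96.9, 6.2, 96.6, 6.8]
fin T c [526.1 200.3  75. ] len [20, 90, 20, 89] ang [126.5, 37.8, 125.5, 37.8]
tray S c [521.8 195.1  29. ] len [227, 185, 229, 171] ang [7.0, 98.3, 3.4, 97.9]
fin S c [525.6 200.2  75. ] len [89, 24, 88, 23] ang [39.3, 125.8, 38.1, 129.2]
mat T c [ 492.9 -214.5    4. ] len [175, 236, 177, 237] ang [106.0, 15.8, 106.3, 15.4]
mat S c [ 494.5 -214.2    4. ] len [231, 175, 237, 176] ang [15.8, 106.4, 16.0, 104.5]
[[364.7535095   -8.5150453    0.        ]
 [364.50933998   5.69102271   0.        ]] [[361.   5.   0.]
 [741.   2.   0.]]
base-to-top spindle px [[345.  286.5]
 [343.5 256.5]
 [343.5 246. ]
 [342.  235.5]]
[[ 0.968  0.     0.25 ]
 [-0.25  -0.     0.968]
 [ 0.    -1.    -0.   ]]
```

```bash
python3 -m crank '[{"dp":[30,0,-13],"roll":0,"gripper":0},{"dp":[60,0,-26],"roll":0,"gripper":0},{"dp":[90,0,-40],"roll":0,"gripper":0},{"dp":[122,0,-53],"roll":0,"gripper":0},{"dp":[153,0,-66],"roll":0,"gripper":0},{"dp":[184,0,-80],"roll":0,"gripper":0},{"dp":[214,0,-93],"roll":0,"gripper":0},{"dp":[245,0,-106],"roll":0,"gripper":0},{"dp":[276,0,-120],"roll":0,"gripper":0},{"dp":[306,0,-133],"roll":0,"gripper":0}]' 50
python3 -m crank '[{"dp":[20,8,-9],"roll":-0.1,"gripper":0},{"dp":[40,16,-18],"roll":-0.2,"gripper":0},{"dp":[60,24,-26],"roll":-0.3,"gripper":0},{"dp":[80,32,-35],"roll":-0.4,"gripper":0},{"dp":[100,40,-43],"roll":-0.5,"gripper":0},{"dp":[120,50,-52],"roll":-0.6,"gripper":0},{"dp":[140,60,-60],"roll":-0.7,"gripper":0},{"dp":[153,70,-66],"roll":-0.8,"gripper":0},{"dp":[153,80,-66],"roll":-0.92,"gripper":0},{"dp":[153,80,-66],"roll":-0.92,"gripper":0}]'
python3 - <<'E'
from h import *
from scipy.spatial.transform import Rotation as Ro
s=ctrl.sense();q=s['ee_rot'];print(s['eef_pos'],s['joints'].round(2),s['time_s'],Ro.from_quat([q[1],q[2],q[3],q[0]]).as_matrix().round(3))
p=cap('wrist');save(p,'w1.png',s=1.2);print(w2px(p,[[526,200,75],[520,200,29]])*1.2)
a=np.radians(38.2);u=np.array([np.cos(a),np.sin(a)]);v=np.array([-u[1],u[0]])
print(w2px(p,[[*(np.array([526,200])+i*45*u+j*12*v),75] for i,j in [(1,1),(1,-1),(-1,-1),(-1,1)]]).round()*1.2)
E
```

```text
time_s: 1.93
eef_pos: [395.5, 301.7, 253.4]
ee_rot: [0.702, -0.701, 0.089, -0.089]
force: [-0.1, 1.4, 0.2]
grip_width: 1.001
time_s: 2.77
eef_pos: [525.6, 200.1, 171.2]
ee_rot: [0.668, -0.668, -0.231, 0.234]
force: [-0.6, 0.6, -0.4]
grip_width: 0.998
[525.5918339  200.11894039 171.23411361] [ 0.16  0.47  1.49  0.    1.18 -2.09] 2.7667 [[ 0.784 -0.004 -0.621]
 [ 0.621 -0.001  0.784]
 [-0.003 -1.     0.002]]
[[302.86818086 238.16081664]
 [307.27098192 215.88798601]]
[[318.  295.2]
 [286.8 295.2]
 [285.6 175.2]
 [320.4 175.2]]
```

View pics/w1.png

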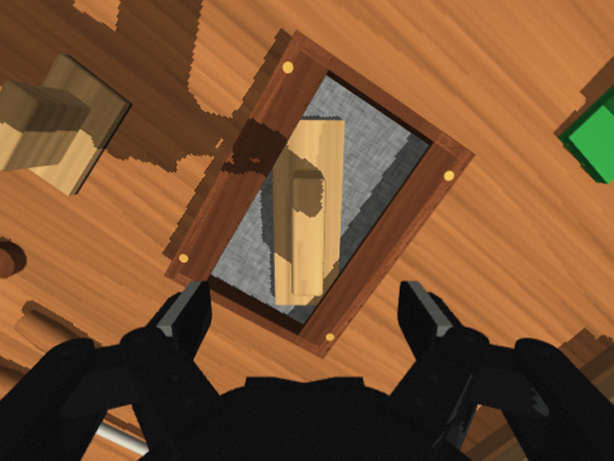

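The wrist view shows the fin (292–325, 172–296) centred between the open fingers and parallel to the pads, close to the prediction at (303,238). I'll descend and grip.

```bash
python3 -m crank '[{"dp":[0,20,0],"roll":0,"gripper":0},{"dp":[0,40,0],"roll":0,"gripper":0},{"dp":[0,60,0],"roll":0,"gripper":0},{"dp":[0,75,0],"roll":0,"gripper":0},{"dp":[0,90,0],"roll":0,"gripper":0},{"dp":[0,100,0],"roll":0,"gripper":0},{"dp":[0,106,0],"roll":0,"gripper":0},{"dp":[0,110,0],"roll":0,"gripper":0},{"dp":[0,112,0],"roll":0,"gripper":0},{"dp":[0,112,0],"roll":0,"gripper":0}]' 50
python3 -m crank '[{"dp":[0,0,0],"roll":0,"gripper":60},{"dp":[0,0,0],"roll":0,"gripper":110},{"dp":[0,0,0],"roll":0,"gripper":140},{"dp":[0,0,0],"roll":0,"gripper":160},{"dp":[0,0,0],"roll":0,"gripper":180},{"dp":[0,0,0],"roll":0,"gripper":200},{"dp":[0,0,0],"roll":0,"gripper":220},{"dp":[0,0,0],"roll":0,"gripper":240},{"dp":[0,0,0],"roll":0,"gripper":255},{"dp":[0,0,0],"roll":0,"gripper":255}]' 50
```

```text
time_s: 3.65
eef_pos: [526.1, 200.9, 61.6]
ee_rot: [-0.668, 0.668, 0.232, -0.231]
force: [-0.3, 0.1, 0.4]
grip_width: 0.998
time_s: 4.48
eef_pos: [526.0, 200.9, 61.5]
ee_rot: [0.668, -0.668, -0.232, 0.231]
force: [-2.2, 0.3, 4.8]
grip_width: 0.272
```

```bash
python3 -m crank '[{"dp":[0,0,0],"roll":0.06,"gripper":255},{"dp":[0,0,0],"roll":0.13,"gripper":255},{"dp":[0,0,0],"roll":0.2,"gripper":255},{"dp":[0,0,0],"roll":0.27,"gripper":255},{"dp":[0,0,0],"roll":0.34,"gripper":255},{"dp":[0,0,0],"roll":0.41,"gripper":255},{"dp":[0,0,0],"roll":0.48,"gripper":255},{"dp":[0,0,0],"roll":0.55,"gripper":255},{"dp":[0,0,0],"roll":0.55,"gripper":255},{"dp":[0,0,0],"roll":0.55,"gripper":255}]'
python3 - <<'E'
from h import *
from scipy.spatial.transform import Rotation as Ro
s=ctrl.sense();q=s['ee_rot'];print(s['wrist_torque'],Ro.from_quat([q[1],q[2],q[3],q[0]]).as_matrix().round(3))
p=cap('wrist');save(p,'w2.png',s=1.2)
E
```

```text
time_s: 5.32
eef_pos: [526.3, 200.7, 61.5]
ee_rot: [-0.706, 0.706, 0.042, -0.042]
force: [0.7, -1.0, 4.1]
grip_width: 0.274
[-0.2692884  -0.08978258 -0.14749558] [[ 0.993  0.001 -0.119]
 [ 0.119 -0.     0.993]
 [ 0.001 -1.    -0.   ]]
```

View pics/w2.png

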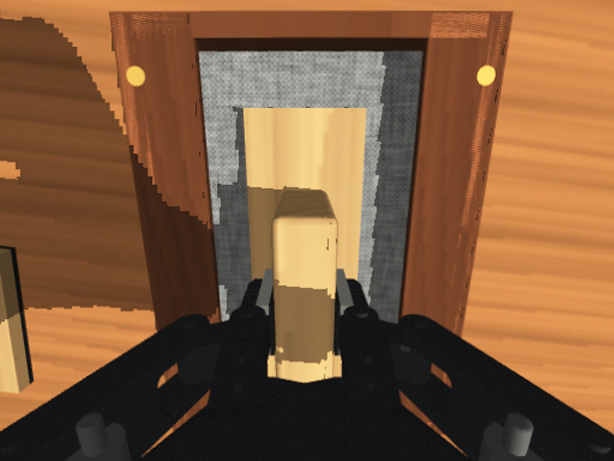

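The board is square to the tray: its plate edges (245–365 px) are parallel to the rails, with clear gaps on both sides. I'll lift it.

```bash
python3 -m crank '[{"dp":[0,-4,0],"roll":0,"gripper":255},{"dp":[0,-10,0],"roll":0,"gripper":255},{"dp":[0,-20,0],"roll":0,"gripper":255},{"dp":[0,-35,0],"roll":0,"gripper":255},{"dp":[0,-50,0],"roll":0,"gripper":255},{"dp":[0,-68,0],"roll":0,"gripper":255},{"dp":[0,-86,0],"roll":0,"gripper":255},{"dp":[0,-104,0],"roll":0,"gripper":255},{"dp":[0,-120,0],"roll":0,"gripper":255},{"dp":[0,-125,0],"roll":0,"gripper":255}]'
```

```text
time_s: 6.2
eef_pos: [526.6, 201.0, 189.3]
ee_rot: [0.706, -0.706, -0.043, 0.04]
force: [-0.4, 0.3, -2.9]
grip_width: 0.274
```

```bash
python3 -m crank '[{"dp":[-2,0,-10],"roll":0,"gripper":255},{"dp":[-6,0,-28],"roll":0,"gripper":255},{"dp":[-10,0,-50],"roll":0,"gripper":255},{"dp":[-15,0,-75],"roll":0,"gripper":255},{"dp":[-20,0,-100],"roll":0,"gripper":255},{"dp":[-25,0,-125],"roll":0,"gripper":255},{"dp":[-30,0,-150],"roll":0,"gripper":255},{"dp":[-35,0,-175],"roll":0,"gripper":255},{"dp":[-40,0,-200],"roll":0,"gripper":255},{"dp":[-44,0,-220],"roll":0,"gripper":255}]'
python3 -m crank '[{"dp":[-4,0,-20],"roll":0,"gripper":255},{"dp":[-9,0,-45],"roll":0,"gripper":255},{"dp":[-14,0,-70],"roll":0,"gripper":255},{"dp":[-19,0,-95],"roll":0,"gripper":255},{"dp":[-24,0,-120],"roll":0,"gripper":255},{"dp":[-29,0,-145],"roll":0,"gripper":255},{"dp":[-34,0,-167],"roll":0,"gripper":255},{"dp":[-38,0,-181],"roll":0,"gripper":255},{"dp":[-38,0,-188],"roll":0,"gripper":255},{"dp":[-38,0,-188],"roll":0,"gripper":255}]'
python3 - <<'E'
from h import *
s=ctrl.sense();print(s['eef_pos'],s['joints'].round(2),s['force'])
p=cap('scene');save(p,'s3.png',s=1.3);p=cap('top')
for l in ['long_board','short_board','mat']: print(l,[(np.round(d['centre']),round(d['confidence'],2),px2w(p,d['centre'],{'long_board':130}.get(l,3)).round()) for d in models.spot_point(p,l)])
E
```

```text
time_s: 7.03
eef_pos: [506.9, -24.9, 185.2]
ee_rot: [0.706, -0.706, -0.04, 0.042]
force: [0.5, -0.4, -4.0]
grip_width: 0.277
time_s: 7.87
eef_pos: [491.5, -215.1, 185.3]
ee_rot: [0.706, -0.706, -0.04, 0.041]
force: [1.1, -0.0, -4.0]
grip_width: 0.27
[ 491.54484534 -215.09614904  185.33833026] [-0.63  0.4   1.56 -0.    1.18 -2.32] [ 1.07331812 -0.02270876 -3.96968624]
long_board []
short_board [(array([282., 138.]), 0.72, array([[588., -11.,   3.]]))]
mat [(array([364., 181.]), 0.92, array([[ 486., -210.,    3.]]))]
```

View pics/s3.png

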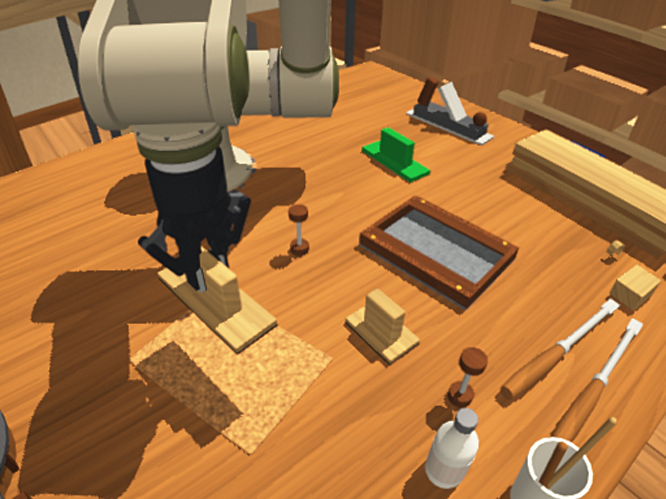

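The board hangs level in the fingers over the mat (plate around (225,305)), and the short board hasn't moved. I'll lower it until it touches.

```bash
python3 -m crank '[{"dp":[0,10,0],"roll":0,"gripper":255},{"dp":[0,25,0],"roll":0,"gripper":255},{"dp":[0,43,0],"roll":0,"gripper":255},{"dp":[0,60,0],"roll":0,"gripper":255},{"dp":[0,76,0],"roll":0,"gripper":255},{"dp":[0,90,0],"roll":0,"gripper":255},{"dp":[0,101,0],"roll":0,"gripper":255},{"dp":[0,108,0],"roll":0,"gripper":255},{"dp":[0,113,0],"roll":0,"gripper":255},{"dp":[0,115,0],"roll":0,"gripper":255}]'
python3 -m crank '[{"dp":[0,1,0],"roll":0,"gripper":255},{"dp":[0,2,0],"roll":0,"gripper":255},{"dp":[0,3,0],"roll":0,"gripper":255},{"dp":[0,4,0],"roll":0,"gripper":255},{"dp":[0,5,0],"roll":0,"gripper":255},{"dp":[0,6,0],"roll":0,"gripper":255},{"dp":[0,7,0],"roll":0,"gripper":255},{"dp":[0,7,0],"roll":0,"gripper":255},{"dp":[0,7,0],"roll":0,"gripper":255}]'
```

```text
time_s: 8.95
eef_pos: [492.2, -213.8, 70.8]
ee_rot: [0.706, -0.706, -0.041, 0.042]
force: [0.3, 0.4, -3.0]
grip_width: 0.273
time_s: 9.7
eef_pos: [492.2, -213.9, 64.2]
ee_rot: [0.706, -0.706, -0.041, 0.041]
force: [1.0, -0.0, -3.7]
grip_width: 0.275
```

```bash
python3 -m crank '[{"dp":[0,1,0],"roll":0,"gripper":255},{"dp":[0,2,0],"roll":0,"gripper":255},{"dp":[0,3,0],"roll":0,"gripper":255},{"dp":[0,3.5,0],"roll":0,"gripper":255},{"dp":[0,3.5,0],"roll":0,"gripper":255},{"dp":[0,3.5,0],"roll":0,"gripper":255}]'
```

```text
time_s: 10.2
eef_pos: [492.2, -213.9, 60.8]
ee_rot: [0.706, -0.706, -0.041, 0.041]
force: [-0.4, -0.2, -2.9]
grip_width: 0.279
```

```bash
python3 -m crank '[{"dp":[0,0.4,0],"roll":0,"gripper":255},{"dp":[0,0.8,0],"roll":0,"gripper":255},{"dp":[0,1.2,0],"roll":0,"gripper":255},{"dp":[0,1.2,0],"roll":0,"gripper":255},{"dp":[0,1.2,0],"roll":0,"gripper":255}]'
```

```text
time_s: 10.62
eef_pos: [492.3, -214.0, 60.5]
ee_rot: [-0.706, 0.706, 0.042, -0.041]
force: [-4.5, 3.1, 7.3]
grip_width: 0.275
```

Contact is made (+7 N). I'll open the fingers, then retreat.

```bash
python3 -m crank '[{"dp":[0,0,0],"roll":0,"gripper":120},{"dp":[0,0,0],"roll":0,"gripper":80},{"dp":[0,0,0],"roll":0,"gripper":40},{"dp":[0,0,0],"roll":0,"gripper":0},{"dp":[0,0,0],"roll":0,"gripper":0},{"dp":[0,0,0],"roll":0,"gripper":0},{"dp":[0,0,0],"roll":0,"gripper":0},{"dp":[0,0,0],"roll":0,"gripper":0},{"dp":[0,0,0],"roll":0,"gripper":0},{"dp":[0,0,0],"roll":0,"gripper":0}]'
python3 -m crank '[{"dp":[0,-5,0],"roll":0,"gripper":0},{"dp":[0,-15,0],"roll":0,"gripper":0},{"dp":[0,-30,0],"roll":0,"gripper":0},{"dp":[0,-50,0],"roll":0,"gripper":0},{"dp":[0,-70,0],"roll":0,"gripper":0},{"dp":[0,-95,0],"roll":0,"gripper":0},{"dp":[0,-120,0],"roll":0,"gripper":0},{"dp":[0,-140,0],"roll":0,"gripper":0},{"dp":[0,-150,0],"roll":0,"gripper":0},{"dp":[0,-150,0],"roll":0,"gripper":0}]'
python3 - <<'E'
from h import *
s=ctrl.sense();print(s['eef_pos'],s['force'],s['grip_width'])
p=cap('scene');save(p,'s4.png',s=1.3)
for n,p in (('scene',p),('wrist',cap('wrist'))):
  for l in ['long_board','mat','short_board']: print(n,l,[(np.round(d['centre']),round(d['confidence'],2),px2w(p,d['centre'],4).round()) for d in models.spot_point(p,l)])
E
```

```text
time_s: 11.45
eef_pos: [492.2, -214.0, 59.6]
ee_rot: [-0.706, 0.706, 0.041, -0.041]
force: [0.1, -0.1, -1.1]
grip_width: 1.0
time_s: 12.28
eef_pos: [492.9, -214.4, 212.2]
ee_rot: [-0.705, 0.707, 0.043, -0.04]
force: [-0.4, -0.0, -0.7]
grip_width: 0.999
[ 492.85630407 -214.35620148  212.21107105] [-0.39831668 -0.04723663 -0.6784522 ] 0.9989213725225564
scene long_board [(array([176., 278.]), 0.91, array([[ 496., -217.,    4.]])), (array([300., 125.]), 0.58, array([[247., 349.,   4.]]))]
scene mat [(array([178., 278.]), 0.89, array([[ 498., -214.,    4.]]))]
scene short_board [(array([293., 260.]), 0.6, array([[600., -16.,   4.]]))]
wrist long_board [(array([256., 173.]), 0.92, array([[ 496., -210.,    4.]]))]
wrist mat []
wrist short_board [(array([392., 260.]), 0.75, array([[596.,  -5.,   4.]]))]
```

View pics/s4.png

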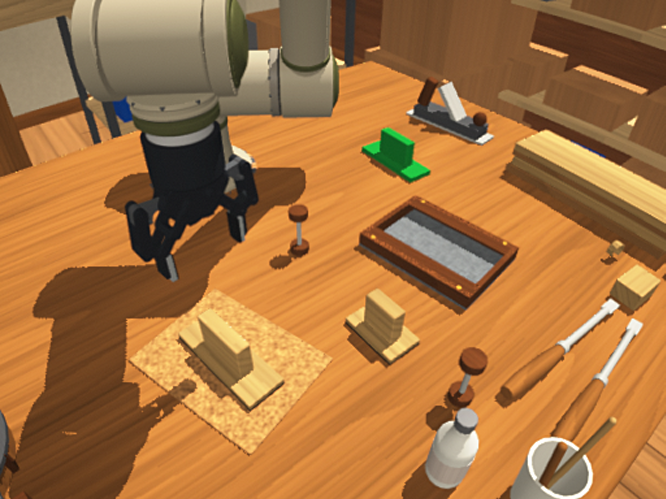

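The board lies flat on the mat, centred near (230,360), fin up. The gripper is clear and the short board hasn't moved.

```bash
python3 -c "
from rig import ctrl
print(ctrl.finish_job())"
```

```text
the job is handed in; nothing more can be done
None
```

The long sanding board is out of the tray and lies flat, paper side down, in the middle of the cork mat. I gripped its fin, turned it about 31° square under the rails, lifted it out and lowered it until it touched (about 7 N). I then opened the fingers, backed straight up and handed the job in at about 12.5 s. The hand-in gives no verdict.

**Board position:** in the last scene picture the board is about 4 mm from the mat's centre. The wrist picture agrees to within about 7 mm, so both are well inside the 40 mm limit.

**Short board:** in the scene camera it shifted about 3 mm, which is within the network's noise. The wrist view put it about 10–15 mm away from the other readings. I took that as a calibration or network offset, since nothing came near it.

**Robot clear:** the gripper is open, about 150 mm above the board, with the wrist force near zero. The wrist network did not find the mat in its last picture.

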